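# Close two sharps bins after the round

## Robot

A 7-joint arm with a two-finger parallel gripper is mounted at the origin on the work surface. World frame = base frame: x ahead of the robot, y to its left, z up, the work surface at z = 0. Lengths are in mm, angles in rad, forces in N, time in s.
With the tool pointing down it reaches from about 400 to 750 mm from the base axis. Payload 19.5 kg.
Tool frame: the origin (TCP) lies midway between the tips of the shut fingers; the grasp point (between the pads) lies 19 mm behind it; x points along the fingers, z is the direction in which the jaws open and shut, and the axes are right-handed (so a half turn about x gives the same grasp; the last joint's range is limited). The gripper opens to 85 mm and grips with 20 to 120 N. Pads are 22 mm wide; open, the fingers measure 114 mm over their backs; the gripper's body (76 mm by 85 mm) begins 54 mm behind the grasp point. The pads swing forward as they close: fully open they stand 13 mm farther back than shut.
Start: joints at [1.289, 0.707, -0.028, 1.485, 0.022, 0.951, -0.075], TCP at [136.562, -558.521, 231.268] pointing down, gripper open.
Joint ranges: [-2.71, 2.71], [-0.32, 2.16], [-1.57, 1.52], [0, 2.45], [-1.46, 4.6], [0, 2.02], [-2.83, 2.83]. Speed limits (rad/s): [1.89, 1.89, 2.57, 2.57, 3.01, 3.01, 3.01].

## Interface

Orientations are given as a rotation vector (axis times angle).
In Python, from station import readout, snapshot, ticket, models gives the robot as it stands.
- The arm moves only by the tool step_arm, never from a script. Its argument "rows" is a list of rows, each a list of 5 numbers: the shift along the tool's x, y, z in cm, then the turn about the tool's x in rad, then the closure, from 0 (fully open) to 1 (shut). A call has 1 to 20 rows; each row is the pose to reach, as a shift and turn from the pose commanded when the call began, along the tool's axes at that moment; what a row does not reach only later rows make up. A row lasts 1/8 s, in which the tool goes at most 62.5 mm and 10.7 degrees, less where a joint would pass 70% of its speed; a pose out of reach is approached as far as the arm can. A call with a gripper value outside its range is refused whole. The fingers move at their own pace and stop on an object; "grip_force" is the grip in N (left out, the last holds). Time passes only in rows, so rows that repeat a pose let the fingers close. It gives the time, the measured TCP pose, the force and the opening at its end, in the units of the state.
- readout.observe(): the state, without advancing time (a new reading comes with each control period).
- snapshot(name): name is "scene" or "top" or "wrist"; returns a dict with "frame" (480x640x3 uint8, red, green, blue), "fovy" (degrees; the focal length in pixels is half the picture's height over the tangent of half this angle, whatever the lens; pixels are square), "cx", "cy" (the principal point, pixels), "origin" and "rotation" of the camera in the world; the wrist camera has in their place "T_tool_cam" (4x4, takes a point from camera to tool coordinates, whose origin is the TCP and whose axes are the tool frame's). Camera axes: x right, y down, z forward; pixel columns grow to the right and rows downward; lengths in mm; the calibration is good to about 2 mm. The wrist camera is an equidistant fisheye: a pixel r from the principal point sees the ray r / f radians off the axis. A picture is of the moment at which its call begins: read the wrist's pose just before it. There is no depth.
- ticket.close_job(): hands the job in, once; it reports no verdict.
Trained networks look in the newest picture that a camera, given by its name, has taken for a name from the list of things; names that differ only in an ending like _2 or _b are one class to them, and where a whole thing is asked for, a point or a joint stands for the part that bears it (a point fixed in the world has none). Each returns a list of dicts, best first, with "p" (0 to 1); they miss things now and then, are a little off and sometimes report something else, mostly with a low value. They report only what shows in the picture. A call takes as long as a camera call. They do not tell look-alikes from the thing itself.
- models.spot_in(camera, target): "position" ([column, row] in pixels, amid what is visible of it).
- models.tip_of(camera, target): "position" ([column, row] in pixels: a listed point, or the origin of a listed thing).
The state is a dict: "time_s": time; "joint_pos": joint angles; "dq": joint speeds; "effort": joint torques, N m; "position": TCP position; "orientation": TCP orientation; "ft_force": force on the tool from outside, world axes, zero at the start; "ft_torque": the same for the moment, N m; "width": opening from 0.0 (shut) to 1.0 (fully open).
Only numpy, scipy, OpenCV 4.12 (cv2) and the standard library are available. Lean on these libraries where they do the work, as an engineer would, in place of code of your own. Each camera call takes 0.05 s, during which the arm holds its last target. There are 200 camera calls.

## Task

The injection round is over: shut both sharps bins by pushing the white closure arm on each lid clockwise with a fingertip, gently. The purple-lidded bin is full, so push its arm right round to the red mark, where it locks for good; the orange-lidded bin is still in use, so push its arm only as far as the yellow mark and never on to red. Just push the arms: do not pinch or lift anything, keep both bins seated upright in their holders, and leave the other things on the counter where they are.

Things in the scene. Friction and masses are not known exactly. Their poses are not given: they have to be found in the camera images.
- purple_bin: sharps bin: square yellow plastic tub with purple lid, full of used syringes; loose, it only stands in its holder. Body 136 mm square, lid 150 mm square, 131 mm from underside to lid top (the lid top is about 136 mm above the counter). Origin: centre of its underside; z up. In the side facing the bin's own -x the lid has an open fan-shaped mouth (70 degrees wide, 18 to 54 mm from the lid's centre)
- purple_holder: dark blue square socket screwed to the counter, 150 mm wide, walls 45 mm high, flanges to 172 mm; the purple-lidded bin stands in it with 2 mm of play a side on its 5 mm floor. Origin: centre of its underside; same yaw as the bin
- purple_pivot (a point): on the vertical turning axis of the purple bin's closure, at the height of the lid's top face
- purple_arm_end (a point): on the white closure arm of the purple bin, 60 mm out from the axis and 15 mm above the lid top. The arm is an upright white fin, 7 mm thick, running straight out from a hub (16 mm radius, 13 mm high) on the axis to a pointed end at 67 mm; it rises to 26 mm above the lid top and stands on the middle of a white fan-shaped shutter plate (130 degrees wide, 58 mm radius) whose upper face is 4 mm above the lid top. Arm and shutter turn together; nothing else stands up from the lid
- purple_yellow_mark (a point): centre of the small yellow square (white edged) on the purple lid, 66.5 mm from the axis: arm pointing here = mouth shut for now
- purple_red_mark (a point): centre of the small red square (white edged) on the purple lid, 66.5 mm from the axis: arm pointing here = locked for good. A green square marks the fully open position
- purple_closure (a joint): angle of the purple bin's closure in rad, growing as the arm turns clockwise seen from above: 0 at the green mark (open, an end stop), 1.48 at the yellow mark, 2.01 at the red mark, end stop at 2.15 a little past red. Stiff (about 0.07 N m, 1.5 N at 48 mm), no spring or click: it stays where it is left
- orange_bin: sharps bin: square yellow plastic tub with orange lid, with few syringes in it, still in use; loose, it only stands in its holder. Body 136 mm square, lid 150 mm square, 131 mm from underside to lid top (the lid top is about 136 mm above the counter). Origin: centre of its underside; z up. In the side facing the bin's own -x the lid has an open fan-shaped mouth (70 degrees wide, 18 to 54 mm from the lid's centre)
- orange_holder: dark blue square socket screwed to the counter, 150 mm wide, walls 45 mm high, flanges to 172 mm; the orange-lidded bin stands in it with 2 mm of play a side on its 5 mm floor. Origin: centre of its underside; same yaw as the bin
- orange_pivot (a point): on the vertical turning axis of the orange bin's closure, at the height of the lid's top face
- orange_arm_end (a point): on the white closure arm of the orange bin, 60 mm out from the axis and 15 mm above the lid top. The arm is an upright white fin, 7 mm thick, running straight out from a hub (16 mm radius, 13 mm high) on the axis to a pointed end at 67 mm; it rises to 26 mm above the lid top and stands on the middle of a white fan-shaped shutter plate (130 degrees wide, 58 mm radius) whose upper face is 4 mm above the lid top. Arm and shutter turn together; nothing else stands up from the lid
- orange_yellow_mark (a point): centre of the small yellow square (white edged) on the orange lid, 66.5 mm from the axis: arm pointing here = mouth shut for now
- orange_red_mark (a point): centre of the small red square (white edged) on the orange lid, 66.5 mm from the axis: arm pointing here = locked for good. A green square marks the fully open position
- orange_closure (a joint): angle of the orange bin's closure in rad, growing as the arm turns clockwise seen from above: 0 at the green mark (open, an end stop), 1.48 at the yellow mark, 2.01 at the red mark, end stop at 2.15 a little past red. Stiff (about 0.07 N m, 1.5 N at 48 mm), no spring or click: it stays where it is left
- antiseptic: brown bottle with white cap, 60 mm across, 135 mm tall, loose, standing; origin at the centre of its underside
- bowl: steel bowl, 110 mm across the rim, 42 mm high, loose; origin at the centre of its underside
- tape: roll of white tape lying flat, 64 mm across, 25 mm high, loose; origin at the centre of its underside
- syringe: capped syringe, 150 mm long, 19 mm across, lying along its x axis, loose; origin below its middle
There are look-alikes about, which are no part of the job. What is shaped like the antiseptic but green is not meant. What is shaped like the purple_holder but pink is not meant.

How it is judged (in metres and radians):
At the end, for the whole second after the job is handed in: Purple arm at the red mark (at most 0.11 rad short of it, or on to the stop), orange arm within 0.14 rad of the yellow mark, both at rest; bins upright in their holders (8 mm, 0.05 rad); bottle, bowl, tape and syringe within 20 mm of their start, bottle upright (value of joint purple_closure above 1.9 rad and value of joint orange_closure between 1.34 and 1.62 rad and velocity of joint purple_closure between -0.05 and 0.05 rad/s and velocity of joint orange_closure between -0.05 and 0.05 rad/s and distance between purple_bin and purple_holder below 0.008 m and distance between orange_bin and orange_holder below 0.008 m and angle between each of purple_bin, orange_bin's own z axis and vertical below 0.05 rad and distance of each of antiseptic, bowl, tape, syringe from where it was at the start of the episode below 0.02 m and angle between antiseptic's own z axis and vertical below 0.1 rad); the robot touches nothing.
It fails at once if the orange bin, still in use, is turned on towards red and locks (value of joint orange_closure above 1.75 rad).
It fails at once if a bin is lifted in its holder or tipped (z of purple_bin in the frame of purple_holder above 0.017 m or z of orange_bin in the frame of orange_holder above 0.017 m or angle between any of purple_bin, orange_bin's own z axis and vertical above 0.2 rad).
It fails at once if a bin or its arm is pinched or forced (over 30 N) instead of gently pushed (contact force between the fingers and purple_bin above 30 N or contact force between the fingers and orange_bin above 30 N).
It fails at once if the bottle, bowl, tape or syringe is lifted, carried or knocked away (over 30 mm) (distance of any of antiseptic, bowl, tape, syringe from where it was at the start of the episode above 0.03 m).
It also fails if it takes over 56 s, if anything falls off the work surface, if the arm or the gripper's body presses on something with over 40 N, if the wrist force passes 120 N, or if a joint passes its speed limit or range.

## Working session

There is one attempt and no reset: what is moved stays moved. The work goes in short steps, Python scripts to look and compute and a tool call to move; the robot and the scene stay as the last step left them, time stands still between calls to the robot, and variables do not carry over. Pictures are saved under pics/ and viewed, about 8 in all and at most 12, crops included, and the job is handed in when it is done.

Besides the shell and the picture viewer there is one more tool, called after "Emit:" as name(argument=value, ...) on one line, values as JSON. step_arm: Moves the arm, as the interface text tells. Its arguments: {"type":"object","properties":{"rows":{"type":"array","items":{"type":"array","items":{"type":"number"}}},"grip_force":{"type":"number"}},"required":["rows"]}

```bash
mkdir -p pics; cat > h.py <<'E'
import numpy as np,cv2
from station import readout,snapshot,ticket,models
from scipy.spatial.transform import Rotation as R
def snap(n,f=None):
    s=snapshot(n)
    if f: cv2.imwrite('pics/'+f,s['frame'][:,:,::-1])
    return s
def ray(s,px):
    f=240/np.tan(np.radians(s['fovy'])/2)
    d=np.array([(px[0]-s['cx'])/f,(px[1]-s['cy'])/f,1.])
    return np.array(s['origin']),np.array(s['rotation'])@d
def onz(s,px,z):
    o,d=ray(s,px); return o+d*(z-o[2])/d[2]
def proj(s,p):
    f=240/np.tan(np.radians(s['fovy'])/2)
    c=np.array(s['rotation']).T@(np.array(p)-np.array(s['origin'])); return c[:2]/c[2]*f+[s['cx'],s['cy']]
E
python3 - <<'E'
from h import *
o=readout.observe();print(o['position'],o['orientation'],o['ft_force'],o['width'],o['time_s'],R.from_rotvec(o['orientation']).as_matrix().round(3))
for c in ['top','scene']:
    s=snap(c,c+'1.png');print(c,np.array(s['origin']).round(),s['fovy'])
    for b in ['purple','orange']:
        for k,z in [('pivot',136),('arm_end',151),('yellow_mark',136),('red_mark',136)]:
            for d in models.tip_of(c,b+'_'+k)[:2]:
                print(b,k,np.round(d['position']),round(d['p'],2),onz(s,d['position'],z).round(1))
    for k,z in [('antiseptic',0),('bowl',0),('tape',0),('syringe',0)]:
        for d in models.tip_of(c,k)[:2]:
            print(k,np.round(d['position']),round(d['p'],2),onz(s,d['position'],z).round(1))
E
```

```text
[ 136.5180164  -558.29425272  230.81838142] [ 1.03143918  1.31401787 -1.03031486] [-0.06825494 -0.784452    0.4405949 ] 0.9989344309145786 0.0 [[-0.     0.971  0.238]
 [ 0.001  0.238 -0.971]
 [-1.     0.    -0.001]]
top [ 387.  -12. 1093.] 56.08937353391382Traceback (most recent call last):
  File "<stdin>", line 8, in <module>
  File "h.py", line 13, in onz
    o,d=ray(s,px); return o+d*(z-o[2])/d[2]
                                       ~^^^
IndexError: invalid index to scalar variable.
```

```bash
cat >> h.py <<'E'
_snap=snap
def snap(n,f=None):
    s=dict(_snap(n,f))
    if 'rotation' in s and np.array(s['rotation']).size==3: s['rotation']=R.from_rotvec(np.array(s['rotation']).ravel()).as_matrix()
    return s
E
python3 - <<'E'
from h import *
for c in ['top','scene']:
    s=snap(c,c+'1.png');print(c,np.array(s['origin']).round(),s['fovy'],np.shape(s['rotation']))
    for b in ['purple','orange']:
        for k,z in [('pivot',136),('arm_end',151),('yellow_mark',136),('red_mark',136)]:
            for d in models.tip_of(c,b+'_'+k)[:2]:
                print(b,k,np.round(d['position']),round(d['p'],2),onz(s,d['position'],z).round(1))
    for k,z in [('antiseptic',0),('bowl',0),('tape',0),('syringe',0)]:
        for d in models.tip_of(c,k)[:2]:
            print(k,np.round(d['position']),round(d['p'],2),onz(s,d['position'],z).round(1))
E
```

```text
top [ 387.  -12. 1093.] 56.08937353391382 (3, 3)
purple pivot [205. 237.] 0.88 [537.8 234.  136. ]
purple pivot [313. 313.] 0.23 [383.4  -2.4 136. ]
purple arm_end [226. 252.] 0.89 [505.9 183.4 151. ]
purple yellow_mark [203. 266.] 0.93 [476.6 234.7 136. ]
purple red_mark [182. 262.] 0.55 [483.6 280.6 136. ]
orange pivot [398. 231.] 0.79 [ 560.7 -180.6  136. ]
orange pivot [203. 235.] 0.46 [543.6 238.5 136. ]
orange arm_end [428. 217.] 0.67 [ 590.6 -243.4  151. ]
orange arm_end [288. 167.] 0.37 [695.1  61.8 151. ]
orange yellow_mark [421. 254.] 0.95 [ 512.5 -230.   136. ]
orange yellow_mark [402. 264.] 0.51 [ 489.1 -188.9  136. ]
orange red_mark [403. 264.] 0.72 [ 491.1 -190.6  136. ]
orange red_mark [316. 221.] 0.54 [579.   -2.4 136. ]
antiseptic [302. 125.] 0.78 [855.9  40.1   0. ]
antiseptic [290. 169.] 0.73 [738.1  66.6   0. ]
bowl [361. 166.] 0.58 [ 751.  -112.6    0. ]
bowl [205. 238.] 0.3 [557.  269.4   0. ]
tape [314. 314.] 0.77 [379.8  -3.    0. ]
syringe [314. 218.] 0.87 [613.    4.1   0. ]
syringe [183. 261.] 0.33 [500.6 318.6   0. ]
scene [1275.   92. 1156.] 42.7709752892
[... 189 characters left out ...]
82.] 0.29 [ 519.3 -223.3  151. ]
purple yellow_mark [459. 204.] 0.57 [469.7 246.5 136. ]
purple yellow_mark [330. 272.] 0.19 [684.8  12.4 136. ]
purple red_mark [475. 214.] 0.7 [490.1 281.4 136. ]
purple red_mark [264. 327.] 0.42 [820.  -83.1 136. ]
orange pivot [247. 206.] 0.85 [ 562.3 -183.1  136. ]
orange arm_end [219. 207.] 0.76 [ 585.9 -234.   151. ]
orange yellow_mark [232. 182.] 0.82 [ 507.3 -229.9  136. ]
orange red_mark [251. 180.] 0.84 [ 495.3 -192.2  136. ]
antiseptic [353. 336.] 0.66 [745.   75.3   0. ]
antiseptic [329. 380.] 0.66 [845.3  45.    0. ]
bowl [263. 325.] 0.61 [ 756.  -110.7    0. ]
tape [346. 194.] 0.92 [387.1   2.7   0. ]
syringe [332. 276.] 0.75 [614.7   8.5   0. ]
```

View pics/top1.png

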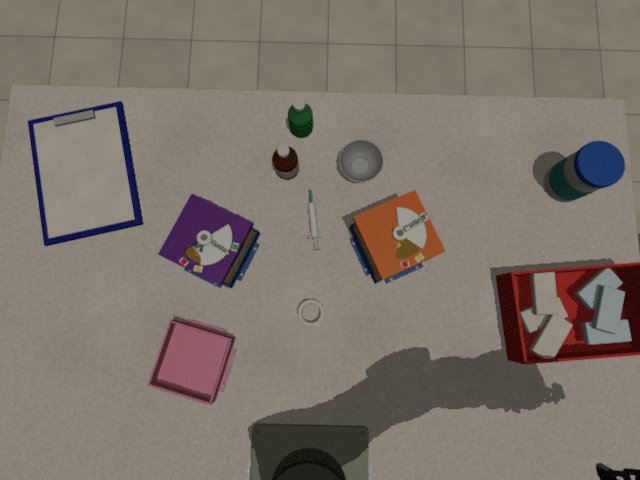

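View pics/scene1.png

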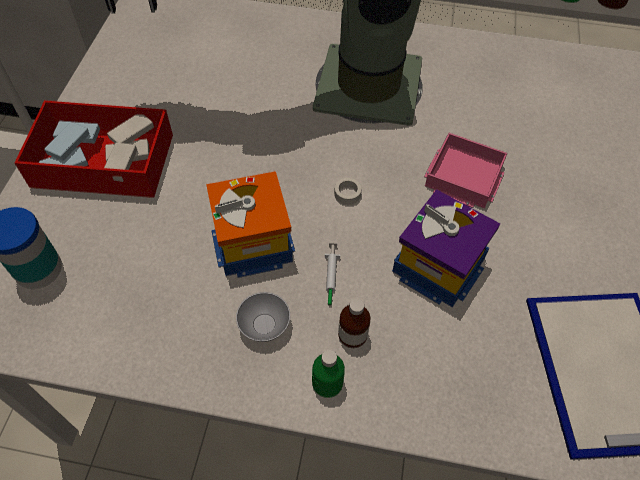

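Emit:
step_arm(rows=[[0,53.6,-22.2,-0.2,1],[0,53.6,-22.2,-0.2,1],[0,53.6,-22.2,-0.2,1],[0,53.6,-22.2,-0.2,1],[0,53.6,-22.2,-0.2,1],[0,53.6,-22.2,-0.2,1],[0,53.6,-22.2,-0.2,1],[0,53.6,-22.2,-0.2,1],[0,53.6,-22.2,-0.2,1],[0,53.6,-22.2,-0.2,1],[0,53.6,-22.2,-0.2,1],[0,53.6,-22.2,-0.2,1],[0,53.6,-22.2,-0.2,1],[0,53.6,-22.2,-0.2,1],[0,53.6,-22.2,-0.2,1],[0,53.6,-22.2,-0.2,1]], grip_force=20)

```text
time_s: 3.4
position: [604.5, -215.6, 231.3]
orientation: [0.88, 1.386, -0.879]
ft_force: [-0.3, 0.2, -0.1]
width: -0.0
```

```bash
cat >> h.py <<'E'
def wray(s,px,o):
    f=240/np.radians(s['fovy']/2) if False else 240/np.tan(np.radians(s['fovy'])/2)
    v=np.array(px)-[s['cx'],s['cy']]; r=np.linalg.norm(v); a=r/f
    d=np.array([*(v/r*np.sin(a)),np.cos(a)])
    T=np.array(s['T_tool_cam']); M=R.from_rotvec(o['orientation']).as_matrix()
    return np.array(o['position'])+M@T[:3,3], M@T[:3,:3]@d
def wonz(s,px,o,z):
    p,d=wray(s,px,o); return p+d*(z-p[2])/d[2]
E
python3 - <<'E'
from h import *
o=readout.observe();s=snap('wrist','w1.png');print(s['fovy'],R.from_rotvec(o['orientation']).as_matrix().round(3))
for b in ['orange']:
    for k,z in [('pivot',136),('arm_end',151),('yellow_mark',136),('red_mark',136)]:
        for d in models.tip_of('wrist',b+'_'+k)[:2]:
            print(b,k,np.round(d['position']),round(d['p'],2),wonz(s,d['position'],o,z).round(1))
E
```

```text
65.70646984690485 [[ 0.     0.905  0.426]
 [ 0.     0.426 -0.905]
 [-1.     0.    -0.   ]]
orange pivot [248. 275.] 0.92 [ 557.9 -183.   136. ]
orange yellow_mark [287.  22.] 0.42 [ 723.8 -137.8  136. ]
```

View pics/w1.png

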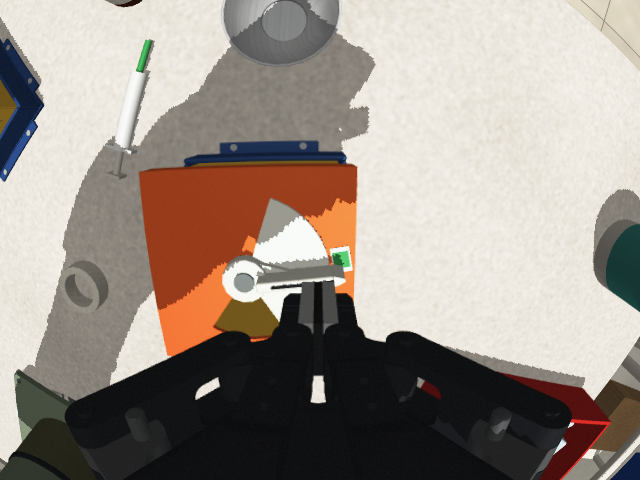

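```bash
python3 - <<'E'
from h import *
o=readout.observe();s=snap('wrist')
print(np.array(s['T_tool_cam']).round(2))
P=wonz(s,(244,282),o,149); print('hub',P)
for n,px,z in [('green',(342,259),136),('tip top',(345,268),162),('tip bottom',(345,284),140),('mouthcorner',(215,330),136),('lid c1',(140,172),136),('lid c2',(356,165),136),('lid l3',(168,355),136)]:
    Q=wonz(s,px,o,z); print(n,Q.round(1),np.degrees(np.arctan2(Q[1]-P[1],Q[0]-P[0]))%360,np.hypot(*(Q-P)[:2]))
E
```

```text
[[  -0.     -0.29    0.96 -140.83]
 [   0.     -0.96   -0.29   72.87]
 [   1.      0.      0.     -0.4 ]
 [   0.      0.      0.      1.  ]]
hub [ 558.62724585 -182.6051167   149.        ]
green [ 597.1 -236.9  136. ] 305.35906116662875 66.5420816340148
tip top [ 600.7 -235.4  162. ] 308.5838998935907 67.47809912059593
tip bottom [ 582.8 -246.   140. ] 290.8896265291745 67.90003737607147
mouthcorner [ 504.1 -176.3  136. ] 173.43945979216815 54.85525574363948
lid c1 [594.3 -84.7 136. ] 70.00516029048403 104.20210677301097
lid c2 [ 658.1 -216.9  136. ] 340.966588523115 105.20377908628758
lid l3 [ 460.5 -147.7  136. ] 160.43481385585812 104.1492501937116
```

```bash
cat >> h.py <<'E'
def plan(piv,phis,gaps,zs,sgn,r=48,o=None):
    """tool poses pushing fin at angle phi(deg): tool y = sgn*t. prints rows relative to current pose"""
    o=o or readout.observe(); M=R.from_rotvec(o['orientation']).as_matrix(); p=np.array(o['position'])
    y0=np.arctan2(M[1,1],M[0,1]); out=[]
    for ph,g,z in zip(phis,gaps,zs):
        a=np.radians(ph);u=np.array([np.cos(a),np.sin(a)]);t=np.array([np.sin(a),-np.cos(a)])
        c=np.array(piv)+r*u-(14.5+g)*t
        d=M.T@(np.array([*c,z])-p)/10; yaw=a-np.pi/2+(np.pi if sgn<0 else 0)
        tr=-((yaw-y0+np.pi)%(2*np.pi)-np.pi)
        out.append([round(v,2) for v in d]+[round(tr,3),1])
    return out
E
python3 - <<'E'
from h import *
pv=(558.6,-182.6)
print(plan(pv,[305,305],[8,8],[231,149],-1))
E
```

```text
[[np.float64(0.03), np.float64(0.28), np.float64(-0.59), np.float64(-0.171), 1], [np.float64(8.23), np.float64(0.28), np.float64(-0.59), np.float64(-0.171), 1]]
```

Emit:
step_arm(rows=[[0,0.28,-0.59,-0.17,1],[2,0.28,-0.59,-0.17,1],[4,0.28,-0.59,-0.17,1],[5.5,0.28,-0.59,-0.17,1],[6.5,0.28,-0.59,-0.17,1],[7.2,0.28,-0.59,-0.17,1],[7.8,0.28,-0.59,-0.17,1],[8.2,0.28,-0.59,-0.17,1],[8.2,0.28,-0.59,-0.17,1]])

```text
time_s: 4.82
position: [604.5, -209.0, 149.2]
orientation: [0.749, 1.438, -0.749]
ft_force: [-0.1, -0.3, -0.6]
width: 0.0
```

```bash
python3 - <<'E'
from h import *
o=readout.observe();print(o['position'],o['ft_force'],o['time_s'])
s=snap('wrist','w2.png')
pv=(558.6,-182.6)
ph=[303,300,296,292,288,284,280,276,272,268,264,260,256,252,248,244,240,236,233,231]
for r in plan(pv,ph,[4,1]+[0]*18,[149]*20,-1,o=o): print([float(x) for x in r],end=',')
E
```

```text
[ 604.49897948 -209.03396086  149.21493303] [-0.06027037 -0.25783343 -0.55846719] 4.825
[0.02, -0.56, 0.06, 0.034, 1.0],[0.02, -1.12, 0.12, 0.086, 1.0],[0.02, -1.56, 0.17, 0.156, 1.0],[0.02, -1.91, 0.21, 0.226, 1.0],[0.02, -2.26, 0.22, 0.296, 1.0],[0.02, -2.61, 0.21, 0.365, 1.0],[0.02, -2.96, 0.17, 0.435, 1.0],[0.02, -3.3, 0.11, 0.505, 1.0],[0.02, -3.64, 0.02, 0.575, 1.0],[0.02, -3.97, -0.09, 0.645, 1.0],[0.02, -4.3, -0.22, 0.714, 1.0],[0.02, -4.61, -0.37, 0.784, 1.0],[0.02, -4.92, -0.55, 0.854, 1.0],[0.02, -5.21, -0.75, 0.924, 1.0],[0.02, -5.48, -0.96, 0.994, 1.0],[0.02, -5.74, -1.2, 1.064, 1.0],[0.02, -5.98, -1.45, 1.133, 1.0],[0.02, -6.21, -1.72, 1.203, 1.0],[0.02, -6.36, -1.93, 1.256, 1.0],[0.02, -6.46, -2.07, 1.29, 1.0],
```

View pics/w2.png

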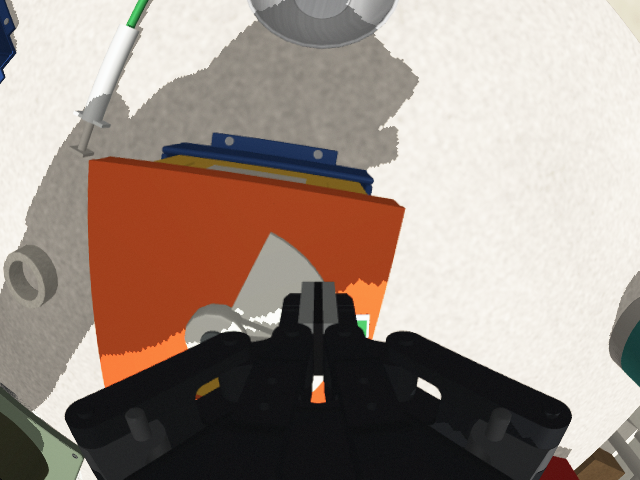

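Emit:
step_arm(rows=[[0,-0.56,0.06,0.034,1],[0,-1.12,0.12,0.086,1],[0,-1.56,0.17,0.156,1],[0,-1.91,0.21,0.226,1],[0,-2.26,0.22,0.296,1],[0,-2.61,0.21,0.365,1],[0,-2.96,0.17,0.435,1],[0,-3.3,0.11,0.505,1],[0,-3.64,0.02,0.575,1],[0,-3.97,-0.09,0.645,1],[0,-3.97,-0.09,0.645,1]])

```text
time_s: 6.25
position: [571.2, -231.4, 149.5]
orientation: [1.236, 1.191, -1.236]
ft_force: [0.2, -0.3, 0.1]
width: -0.004
```

```bash
python3 - <<'E'
from h import *
o=readout.observe();print(o['position'],o['ft_force'],o['time_s'])
M=R.from_rotvec(o['orientation']).as_matrix();print(np.degrees(np.arctan2(M[1,1],M[0,1]))-90)
pv=(558.6,-182.6)
ph=[264,260,256,252,248,244,240,236,233,230]
for r in plan(pv,ph,[0]*18,[149]*20,-1,o=o): print([float(x) for x in r],end=',')
E
```

```text
[ 571.21985598 -231.36078239  149.51010831] [ 0.17055873 -0.26718681  0.1147386 ] 6.25
-92.11466534524872
[0.05, -0.32, 0.06, 0.068, 1.0],[0.05, -0.66, 0.13, 0.138, 1.0],[0.05, -1.01, 0.17, 0.207, 1.0],[0.05, -1.36, 0.19, 0.277, 1.0],[0.05, -1.71, 0.18, 0.347, 1.0],[0.05, -2.06, 0.15, 0.417, 1.0],[0.05, -2.4, 0.09, 0.487, 1.0],[0.05, -2.75, 0.02, 0.557, 1.0],[0.05, -3.0, -0.06, 0.609, 1.0],[0.05, -3.24, -0.15, 0.661, 1.0],
```

Emit:
step_arm(rows=[[0.05,-0.32,0.06,0.068,1],[0.05,-0.66,0.13,0.138,1],[0.05,-1.01,0.17,0.207,1],[0.05,-1.36,0.19,0.277,1],[0.05,-1.71,0.18,0.347,1],[0.05,-2.06,0.15,0.417,1],[0.05,-2.4,0.09,0.487,1],[0.05,-2.75,0.02,0.557,1],[0.05,-3.0,-0.06,0.609,1]])

```text
time_s: 7.38
position: [541.4, -229.6, 148.9]
orientation: [1.667, 0.831, -1.667]
ft_force: [0.8, -2.1, 0.9]
width: -0.001
```

```bash
python3 - <<'E'
from h import *
o=readout.observe();print(o['position'],o['ft_force'],o['time_s'])
s=snap('wrist'); t=snap('top')
pv=np.array((558.6,-182.6))
for n,S in (('wrist',s),('top',t)):
  for k,z in [('pivot',136),('arm_end',151),('yellow_mark',136),('red_mark',136)]:
    for d in models.tip_of(n,'orange_'+k)[:2]:
        Q=wonz(s,d['position'],o,z) if n=='wrist' else onz(t,d['position'],z)
        print(n,k,np.round(d['position']),round(d['p'],2),Q.round(1),np.degrees(np.arctan2(*(Q[:2]-pv)[::-1]))%360,np.hypot(*(Q[:2]-pv)))
crop=t['frame'][180:300,340:460,::-1]; crop=cv2.resize(crop,(480,480),interpolation=cv2.INTER_CUBIC)
a=cv2.resize(s['frame'][:,:,::-1],(640,480));a=a[:, 150:470]
cv2.imwrite('pics/c3.png',np.hstack([crop,a]))
for r in plan(pv,[228,225,222,220],[0]*4,[149]*4,-1,o=o): print([float(x) for x in r],end=',')
E
```

```text
[ 541.44404776 -229.60834145  148.91865734] [ 0.8335717  -2.07728739  0.85650669] 7.375
wrist pivot [224. 314.] 0.61 [ 557.7 -185.4  136. ] 251.050625718854 2.9244030478541387
wrist arm_end [ 52. 415.] 0.56 [571.6 -32.  151. ] 85.04835669800927 151.17480020164186
wrist yellow_mark [353. 343.] 0.77 [ 507.5 -225.5  136. ] 220.04254623486642 66.703094116942
wrist red_mark [323. 387.] 0.63 [ 493.7 -197.   136. ] 192.51110511021074 66.45171866713015
top pivot [397. 234.] 0.63 [ 554.9 -177.5  136. ] 126.18101486443153 6.297904675461602
top pivot [362. 165.] 0.56 [ 707.1 -100.8  136. ] 28.853026127587505 169.5495756986786
top red_mark [204. 239.] 0.69 [534.9 235.3 136. ] 93.23959309397023 418.6056610965154
top red_mark [397. 233.] 0.26 [ 556.7 -178.6  136. ] 115.90309426400059 4.440827071804406
[-0.01, -0.43, 0.12, 0.087, 1.0],[-0.01, -0.69, 0.17, 0.139, 1.0],[-0.01, -0.95, 0.2, 0.192, 1.0],[-0.01, -1.13, 0.22, 0.227, 1.0],
```

View pics/c3.png

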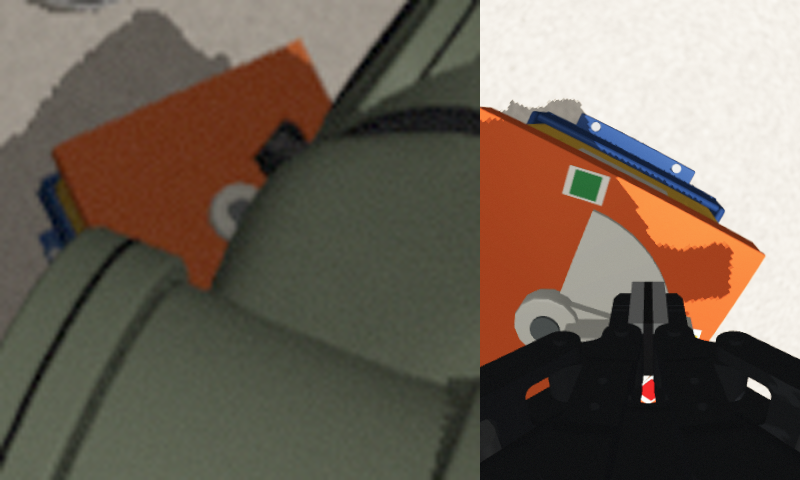

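Emit:
step_arm(rows=[[0,-0.22,0.06,0.044,1],[0,-0.43,0.12,0.087,1],[0,-0.69,0.17,0.139,1],[0,-0.88,0.19,0.18,1],[0,-1.0,0.2,0.2,1],[0,-1.0,0.2,0.2,1],[0,-0.2,0.2,0.2,1],[0,0.6,0.2,0.2,1],[-2,0.6,0.2,0.2,1],[-5,0.6,0.2,0.2,1],[-8,0.6,0.2,0.2,1],[-8,6,0.2,0.2,1],[-8,6,0.2,0.2,1],[-8,6,0.2,0.2,1]])

```text
time_s: 9.62
position: [587.9, -267.1, 228.3]
orientation: [1.798, 0.684, -1.8]
ft_force: [-0.5, 0.1, 0.0]
width: -0.001
```

```bash
python3 - <<'E'
from h import *
o=readout.observe();print(o['position'],o['ft_force'],o['time_s'])
s=snap('wrist')
pv=np.array((558.6,-182.6))
for k,z in [('pivot',136),('arm_end',151),('yellow_mark',136),('red_mark',136)]:
    for d in models.tip_of('wrist','orange_'+k)[:2]:
        Q=wonz(s,d['position'],o,z)
        print(k,np.round(d['position']),round(d['p'],2),Q.round(1),np.degrees(np.arctan2(*(Q[:2]-pv)[::-1]))%360,np.hypot(*(Q[:2]-pv)))
cv2.imwrite('pics/c4.png',s['frame'][:,:,::-1])
E
```

```text
[ 587.85462224 -267.05756361  228.26197185] [-0.48025414  0.12018299  0.04336303] 9.625
pivot [274. 341.] 0.95 [ 559.  -184.8  136. ] 280.94157267033097 2.1950612723202285
yellow_mark [363. 347.] 0.76 [ 505.6 -224.8  136. ] 218.55044666701087 67.7863183581065
```

View pics/c4.png

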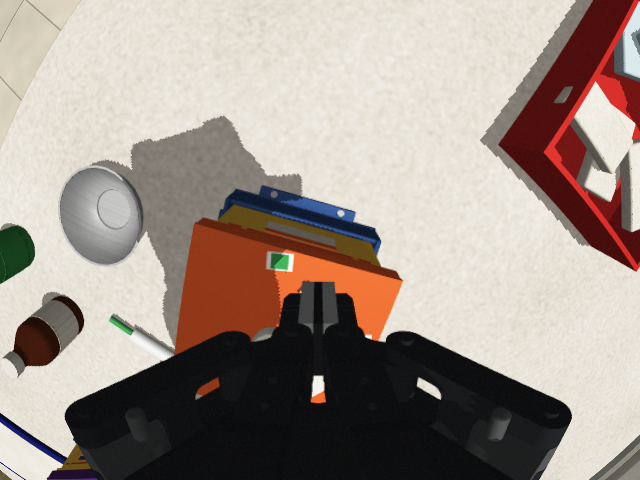

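Emit:
step_arm(rows=[[0,-6,0,0,1],[0,-11,0,0,1],[0,-15,0,0,1],[0,-15,0,0,1],[0,-15,0,0,1]])

```text
time_s: 10.5
position: [489.0, -155.2, 229.1]
orientation: [1.799, 0.683, -1.798]
ft_force: [0.9, -0.6, -0.7]
width: 0.001
```

```bash
python3 - <<'E'
from h import *
o=readout.observe();print(o['position'],o['ft_force'],o['time_s'])
s=snap('wrist')
pv=np.array((558.6,-182.6))
for k,z in [('pivot',136),('arm_end',151),('yellow_mark',136),('red_mark',136)]:
    for d in models.tip_of('wrist','orange_'+k)[:2]:
        Q=wonz(s,d['position'],o,z)
        print(k,np.round(d['position']),round(d['p'],2),Q.round(1),np.degrees(np.arctan2(*(Q[:2]-pv)[::-1]))%360,np.hypot(*(Q[:2]-pv)))
cv2.imwrite('pics/c5.png',s['frame'][:,:,::-1])
E
```

```text
[ 489.01118773 -155.19169261  229.0775872 ] [ 0.91672976 -0.60304652 -0.72319985] 10.5
pivot [267. 135.] 0.8 [ 557.4 -183.9  136. ] 226.602363335072 1.7391869429252975
arm_end [365. 138.] 0.78 [ 512.2 -222.1  151. ] 220.42048540125057 60.887518396919994
yellow_mark [371. 140.] 0.8 [ 506.7 -224.6  136. ] 218.99668589827286 66.81197767753837
red_mark [354. 192.] 0.65 [ 491.8 -192.8  136. ] 188.71390542050312 67.53385237315345
red_mark [361. 140.] 0.53 [ 511.2 -220.4  136. ] 218.59746561368132 60.61940839527797
```

View pics/c5.png

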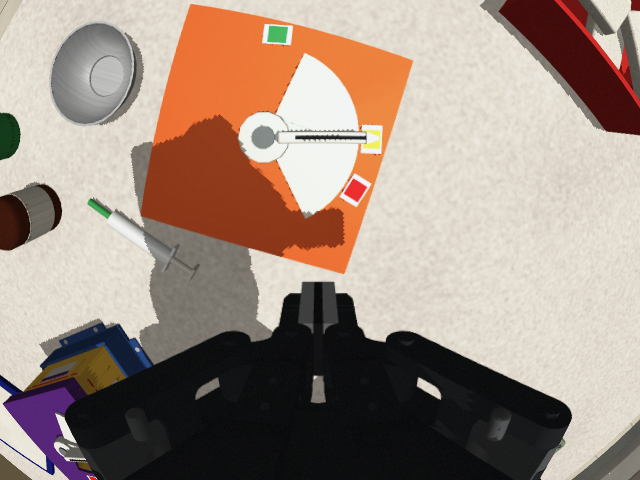

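Emit:
step_arm(rows=[[0,-1.6,-3,-0.18,1],[0,-3.2,-6,-0.36,1],[0,-4.8,-9,-0.54,1],[0,-6.4,-12,-0.72,1],[0,-8,-15,-0.9,1],[0,-9.6,-18,-1.08,1],[0,-11.2,-21,-1.26,1],[0,-12.8,-24,-1.44,1],[0,-14.4,-27,-1.62,1],[0,-16,-29.5,-1.8,1],[0,-16,-29.5,-1.8,1]])

```text
time_s: 12.12
position: [602.9, 162.4, 228.1]
orientation: [0.479, 1.518, -0.478]
ft_force: [-1.0, 0.2, -0.6]
width: -0.004
```

```bash
python3 - <<'E'
from h import *
o=readout.observe();print(o['position'],o['joint_pos'],o['time_s'])
print([float(x) for x in plan((540,236),[250],[70],[229],1,o=o)[0]])
E
```

```text
[602.92689831 162.37923409 228.14705849] [-0.28044771  0.79151609 -0.07425398  1.28807274  0.05893463  1.06450985
 -0.9723198 ] 12.125
[-0.09, -0.03, 0.03, -1.833, 1.0]
```

Emit:
step_arm(rows=[[0,0,0,-0.18,1],[0,0,0,-0.36,1],[0,0,0,-0.54,1],[0,0,0,-0.72,1],[0,0,0,-0.9,1],[0,0,0,-1.08,1],[0,0,0,-1.26,1],[0,0,0,-1.44,1],[0,0,0,-1.62,1],[0,0,0,-1.8,1],[0,0,0,-1.83,1],[0,0,0,-1.83,1]])

```text
time_s: 13.62
position: [602.9, 160.1, 228.7]
orientation: [-0.94, 1.359, 0.94]
ft_force: [-0.9, -0.1, 0.5]
width: -0.004
```

```bash
python3 - <<'E'
from h import *
o=readout.observe();print(o['position'],o['joint_pos'],o['time_s'])
s=snap('wrist'); pv=None
for k,z in [('pivot',136),('arm_end',151),('yellow_mark',136),('red_mark',136)]:
    for d in models.tip_of('wrist','purple_'+k)[:2]:
        Q=wonz(s,d['position'],o,z)
        if pv is None: pv=Q[:2]
        print(k,np.round(d['position']),round(d['p'],2),Q.round(1),np.degrees(np.arctan2(*(Q[:2]-pv)[::-1]))%360,np.hypot(*(Q[:2]-pv)))
cv2.imwrite('pics/c6.png',s['frame'][:,:,::-1])
E
```

```text
[602.88900318 160.12844456 228.708851  ] [-0.06094814  0.83331474 -0.5767768   1.28131655  0.45665981  1.15666721
  0.54183089] 13.625
pivot [389. 105.] 0.68 [537.4 232.5 136. ] 0.0 0.0
arm_end [299.  84.] 0.85 [508.1 184.7 151. ] 238.45332509304177 55.99831570180464
yellow_mark [371.   4.] 0.62 [471.4 245.7 136. ] 168.67782457192598 67.33843059631079
red_mark [425.  14.] 0.89 [487.7 277.  136. ] 138.09744535229655 66.7447131318542
```

View pics/c6.png

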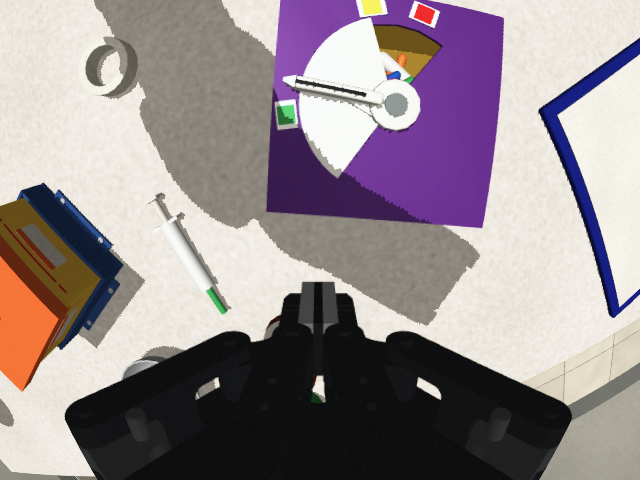

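```bash
python3 - <<'E'
from h import *
from scipy.optimize import least_squares
o=readout.observe();s=snap('wrist')
H=wonz(s,(396.5,104.5),o,149)[:2];G=wonz(s,(286,114.5),o,136)[:2]
Y=wonz(s,(371,4.5),o,136)[:2];Rd=wonz(s,(424.5,14),o,136)[:2]
def f(x):
    r=list(x[:2]-H)
    for P,c in ((G,0),(Y,1.48),(Rd,2.01)): r+=list(x[:2]+66.5*np.array([np.cos(x[2]-c),np.sin(x[2]-c)])-P)
    return r
q=least_squares(f,[538,234,4.45]);x=q.x;print(H,x[:2],np.degrees(x[2]-np.array([0,1.48,2.01,2.15])),q.fun.round(1))
E=wonz(s,(292,80),o,162)[:2]-x[:2];print('tip',np.degrees(np.arctan2(E[1],E[0]))%360,np.hypot(*E))
g0=np.degrees(x[2])
for r in plan(x[:2],[g0,g0,g0,g0],[40,4,4,4],[229,229,180,149],1,o=o): print([float(v) for v in r])
E
```

```text
[538.31865904 234.85965832] [538.00178369 234.74878953] [255.48932824 170.69157457 140.32481142 132.30340229] [-0.3 -0.1  0.  -0.1  0.7 -0.1 -0.4  0.3]
tip 238.48713237264624 61.62468685176774
[-0.02, 2.74, 0.47, -0.104, 1.0]
[-0.02, 6.33, 0.09, -0.104, 1.0]
[4.88, 6.33, 0.09, -0.104, 1.0]
[7.98, 6.33, 0.09, -0.104, 1.0]
```

Emit:
step_arm(rows=[[0,3,0.4,-0.1,1],[0,6.3,0.1,-0.1,1],[1.5,6.3,0.1,-0.1,1],[3,6.3,0.1,-0.1,1],[4.5,6.3,0.1,-0.1,1],[5.8,6.3,0.1,-0.1,1],[6.8,6.3,0.1,-0.1,1],[7.5,6.3,0.1,-0.1,1],[7.95,6.3,0.1,-0.1,1],[7.95,6.3,0.1,-0.1,1]])

```text
time_s: 15.18
position: [544.2, 183.6, 149.3]
orientation: [-1.019, 1.319, 1.019]
ft_force: [0.8, -0.7, -0.1]
width: -0.002
```

```bash
python3 - <<'E'
from h import *
o=readout.observe();print(o['position'],o['ft_force'],o['time_s'])
ph=list(range(252,176,-4))
for r in plan((538,234.7),ph,[2]+[0]*30,[149]*30,1,o=o): print([float(v) for v in r],end=',')
E
```

```text
[544.15584956 183.55988305 149.28492649] [ 0.80306319 -0.73310021 -0.14805765] 15.175
[0.03, 0.52, -0.1, 0.058, 1.0],[0.03, 1.06, -0.15, 0.128, 1.0],[0.03, 1.41, -0.2, 0.198, 1.0],[0.03, 1.76, -0.22, 0.268, 1.0],[0.03, 2.11, -0.22, 0.338, 1.0],[0.03, 2.46, -0.19, 0.407, 1.0],[0.03, 2.81, -0.14, 0.477, 1.0],[0.03, 3.15, -0.06, 0.547, 1.0],[0.03, 3.48, 0.04, 0.617, 1.0],[0.03, 3.81, 0.16, 0.687, 1.0],[0.03, 4.13, 0.31, 0.756, 1.0],[0.03, 4.44, 0.47, 0.826, 1.0],[0.03, 4.73, 0.66, 0.896, 1.0],[0.03, 5.01, 0.87, 0.966, 1.0],[0.03, 5.28, 1.1, 1.036, 1.0],[0.03, 5.53, 1.34, 1.106, 1.0],[0.03, 5.76, 1.6, 1.175, 1.0],[0.03, 5.97, 1.88, 1.245, 1.0],[0.03, 6.17, 2.17, 1.315, 1.0],
```

Emit:
step_arm(rows=[[0,0.52,-0.1,0.058,1],[0,1.06,-0.15,0.128,1],[0,1.41,-0.2,0.198,1],[0,1.76,-0.22,0.268,1],[0,2.11,-0.22,0.338,1],[0,2.46,-0.19,0.407,1],[0,2.81,-0.14,0.477,1],[0,3.15,-0.06,0.547,1],[0,3.48,0.04,0.617,1],[0,3.81,0.16,0.687,1],[0,4.13,0.31,0.756,1],[0,4.44,0.47,0.826,1],[0,4.73,0.66,0.896,1],[0,5.01,0.87,0.966,1],[0,5.28,1.1,1.036,1],[0,5.53,1.34,1.106,1],[0,5.76,1.6,1.175,1],[0,5.97,1.88,1.245,1],[0,6.17,2.17,1.315,1]])

```text
time_s: 17.55
position: [490.2, 220.2, 149.8]
orientation: [0.002, 1.57, -0.002]
ft_force: [0.7, -1.4, 0.4]
width: 0.0
```

```bash
python3 - <<'E'
from h import *
o=readout.observe();print(o['position'],o['ft_force'],o['time_s'])
ph=[176,172,168,164,160,156,152,148,145,142,140,139,139]
for r in plan((538,234.7),ph,[0]*30,[149]*30,1,o=o): print([float(v) for v in r],end=',')
E
```

```text
[490.23977977 220.15428722 149.78465164] [ 0.73531874 -1.38206771  0.42952449] 17.55
[0.08, 0.34, -0.11, 0.067, 1.0],[0.08, 0.69, -0.18, 0.137, 1.0],[0.08, 1.03, -0.22, 0.207, 1.0],[0.08, 1.38, -0.24, 0.277, 1.0],[0.08, 1.73, -0.23, 0.347, 1.0],[0.08, 2.08, -0.2, 0.416, 1.0],[0.08, 2.43, -0.15, 0.486, 1.0],[0.08, 2.77, -0.07, 0.556, 1.0],[0.08, 3.02, 0.0, 0.608, 1.0],[0.08, 3.27, 0.09, 0.661, 1.0],[0.08, 3.43, 0.16, 0.696, 1.0],[0.08, 3.51, 0.19, 0.713, 1.0],[0.08, 3.51, 0.19, 0.713, 1.0],
```

Emit:
step_arm(rows=[[0.05,0.34,-0.11,0.067,1],[0.05,0.69,-0.18,0.137,1],[0.05,1.03,-0.22,0.207,1],[0.05,1.38,-0.24,0.277,1],[0.05,1.73,-0.23,0.347,1],[0.05,2.08,-0.2,0.416,1],[0.05,2.43,-0.15,0.486,1],[0.05,2.77,-0.07,0.556,1],[0.05,3.02,0,0.608,1],[0.05,3.27,0.09,0.661,1],[0.05,3.43,0.16,0.696,1],[0.05,3.5,0.19,0.71,1],[0.05,3.5,0.19,0.71,1]])

```text
time_s: 19.18
position: [491.8, 255.3, 148.9]
orientation: [0.555, 1.499, -0.555]
ft_force: [-0.3, -0.6, 0.4]
width: -0.001
```

```bash
python3 - <<'E'
from h import *
o=readout.observe();print(o['position'],o['ft_force'],o['time_s'])
for r in plan((538,234.7),[139]*3,[15,15,90],[149,230,230],1,o=o): print([float(v) for v in r],end=',')
E
```

```text
[491.82059373 255.25293433 148.91661811] [-0.32029844 -0.58907359  0.36562593] 19.175
[-0.01, -1.47, 0.02, 0.006, 1.0],[-8.11, -1.47, 0.02, 0.006, 1.0],[-8.11, -8.97, -0.02, 0.006, 1.0],
```

Emit:
step_arm(rows=[[0,-0.8,0,0,1],[0,-1.5,0,0,1],[-2,-1.5,0,0,1],[-5,-1.5,0,0,1],[-8,-1.5,0,0,1],[-8,-5,0,0,1],[-8,-9,0,0,1],[-8,-9,0,0,1],[-8,-9,0,0,1]])

```text
time_s: 20.3
position: [433.4, 187.2, 229.0]
orientation: [0.556, 1.498, -0.555]
ft_force: [0.1, 0.3, -0.7]
width: -0.005
```

```bash
python3 - <<'E'
from h import *
o=readout.observe();print(o['position'],o['ft_force'],o['time_s'])
s=snap('wrist'); pv=np.array([538,234.7])
for k,z in [('pivot',136),('arm_end',151),('yellow_mark',136),('red_mark',136)]:
    for d in models.tip_of('wrist','purple_'+k)[:2]:
        Q=wonz(s,d['position'],o,z)
        print(k,np.round(d['position']),round(d['p'],2),Q.round(1),np.degrees(np.arctan2(*(Q[:2]-pv)[::-1]))%360,np.hypot(*(Q[:2]-pv)))
cv2.imwrite('pics/c7.png',s['frame'][:,:,::-1])
E
```

```text
[433.43079182 187.16563446 229.00043868] [ 0.14190816  0.27790079 -0.69274482] 20.3
pivot [395.  80.] 0.81 [537.  234.2 136. ] 208.87259889011673 1.086595331763997
arm_end [302.  74.] 0.93 [493.7 272.  151. ] 139.88754557096024 57.88427330748776
yellow_mark [306. 127.] 0.58 [474.6 247.  136. ] 169.0394111543648 64.56589961291498
red_mark [287.  80.] 0.74 [485.4 276.8 136. ] 141.32602784347583 67.39557399082535
```

View pics/c7.png

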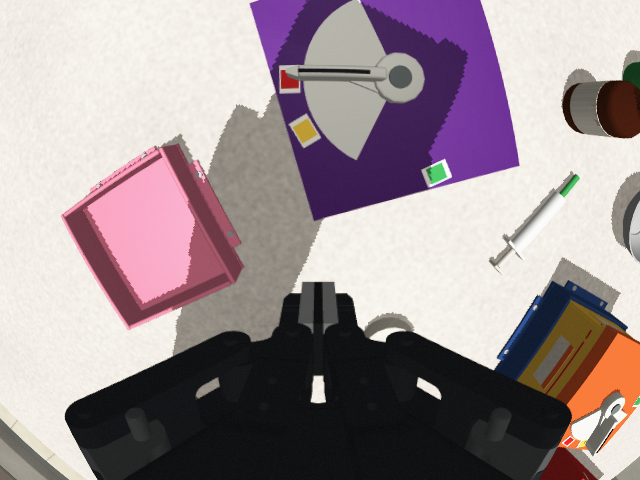

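```bash
python3 - <<'E'
from h import *
s=snap('scene')
for k in ['antiseptic','bowl','tape','syringe']:
    print(k,[(np.round(d['position']),round(d['p'],2)) for d in models.tip_of('scene',k)[:2]])
print(ticket.close_job())
E
```

```text
antiseptic [(array([328., 382.]), 0.85), (array([356., 336.]), 0.73)]
bowl [(array([264., 327.]), 0.63)]
tape [(array([348., 196.]), 0.85), (array([249., 178.]), 0.48)]
syringe [(array([330., 274.]), 0.91), (array([235., 181.]), 0.45)]
the job is handed in; nothing more can be done
None
```

I pushed both closure arms clockwise with the shut fingertips, and the job is handed in. It took about 20 s of the 56 s allowed. No verdict was reported.

- **Orange bin:** the arm is at about 220.4°. The yellow mark measured 219.0–220.6°, so the arm is within about 1.5° (0.03 rad) of it. It was never pushed on towards red.
- **Purple bin:** the arm is at about 139.9°. The red mark measured 140.3–141.3°, so the arm is on red or slightly past it, before the stop. The limit is 6.3° short of red.
- **Forces:** wrist force readings, taken at the end of each move, stayed at about 2.4 N or less.
- **Bins and other items:** both bins still looked seated and upright in the last wrist pictures. A last look from the scene camera found the bottle, bowl, tape and syringe within about 3 pixels of where they started. I did not convert that to millimetres.
- **Robot:** it ended clear of everything, with the tool 229 mm above the counter.

No check failed. At first the models disagreed by up to about 10 mm on the mark positions between cameras. The close-up wrist views settled this to 1–2 mm.

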